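# Slide the board stage home and shut the light shield

## Task

Get the circuit board ready to be imaged: push the pulled-out sliding stage, with the board lying in it, fully home into the inspection station, and then push the open shield door fully shut in front of it. Do not touch the board, do not swing the door in while the stage is still out, and leave the other things on the bench where they are.

Things in the scene. Friction and masses are not known exactly. Their poses are not given: they have to be found in the camera images.
- station: Fixed inspection station, place and heading vary. x points from its front into it, y to the left, z up. Origin: on the bench under the middle of the home position of the stage lip's front face. Black base 12 mm high, x -40..220, y +-113 mm; grey side walls 8 mm thick, 75 mm high, outer faces at y +-113, same x. Open on top.
- stage (a joint): Sliding stage: aluminium plate 190 x 160 mm on rails. Value: how far it is pulled out, in m; 0 = home against its stop; it comes out along the station's -x, starting 80 to 140 mm out. It slides with about 1.5 N of friction and stays where it is left; it has no latch or spring.
- stage_lip (a point): Middle of the top edge of the stage's front face. The lip is an upright aluminium plate 170 mm wide (along station y), 6 mm thick, its flat front face looking to the station's -x, from 16 to 60 mm above the bench. Axes as the station's. Nothing but the bench lies in front of it.
- stage_nest (a point): Middle of the floor of the stage's board nest, 20 mm above the bench, 107 mm behind the front face of the lip; a low grey frame, 10 mm high, 6 mm wide, surrounds the board. Axes as the station's. The station's camera lens (72 mm wide, lower end 180 mm up) hangs over station x 145, y 0 mm on an arm from a pillar at x 150, y -215 mm.
- board: Green circuit board 140 x 106 x 3 mm with parts up to 13 mm high, lying loose in the nest, which keeps it from shifting sideways; it can only be lifted straight up. Origin: centre of its underside.
- door (a joint): Shield door: grey upright panel 214 mm wide, 6 mm thick, 15 to 75 mm above the bench, on a vertical hinge at the station's front left. Opening angle a, rad: 0 = shut across the front, pi/2 = straight out along station -x; starts at 1.6 to 2.2, stop at 2.5. Hinge friction about 0.1 N m: it stays where left, no latch. Shut, its outer face is 47 mm in front of the home lip face.
- door_hinge (a point): Top of the door's hinge line, 75 mm above the bench, at station x -41, y 107 mm. At opening a the panel runs from here along (-sin a, -cos a) in station x, y; its outer face, the one to push, looks along (-cos a, sin a) and lies 6 mm off the hinge line.
- door_edge (a point): Top corner of the door's free edge, on the outer face, 214 mm from the hinge line, 75 mm above the bench. As the door shuts it swings from the left and front round to the station's right front.
- loupe: Bystander: black eye loupe, 40 mm across, 50 mm high, standing right of the pulled-out stage. Origin: centre of its foot.
- jar: Bystander: amber glass jar with black cap, 48 mm across, 60 mm high, standing left of the station. Origin: centre of its foot.
- spool: Bystander: solder spool standing on its flange, 60 mm across, 47 mm high, at the left. Origin: centre of its foot.
- screwdriver: Bystander: screwdriver 160 mm long, lying at the right. Origin on its underside.
- tweezers: Bystander: steel tweezers 130 mm long, 8 mm high, lying at the right. Origin: centre of the underside.
- brush: Bystander: cleaning brush 170 mm long, lying at the left. Origin on its underside.

How it is judged:
On the way, in this order (a step that is already met when the one before it is completed fails the run):
1. the stage is fully home (within 5 mm of its stop) with the door still open (value of joint stage below 0.005 m and value of joint door above 1.3 rad), for 0.2 s.
2. the door is fully shut (under 0.05 rad) (value of joint stage below 0.005 m and value of joint door below 0.05 rad), for 0.2 s.
At the end, for the whole second after the job is handed in: The stage is within 5 mm of home, the door within 0.05 rad of shut and still, the board lies in its nest (raised less than 5 mm), and every bystander is within 15 mm of where it stood (all of step 2 and z of board in the frame of stage_nest below 0.005 m and velocity of joint door between -0.02 and 0.02 rad/s and distance of each of loupe, jar, spool, screwdriver, tweezers, brush from where it was at the start of the episode below 0.015 m); the robot touches nothing.
It fails at once if the robot touches the board (over 0.5 N) (contact force between any of the fingers, the arm and board above 0.5 N).
It fails at once if the board is lifted in its nest by over 10 mm (z of board in the frame of stage_nest above 0.01 m).
It fails at once if the door is swung in (under 1.3 rad) while the stage is over 30 mm out (value of joint door below 1.3 rad and value of joint stage above 0.03 m).
It fails at once if a bystander is displaced by over 15 mm (distance of any of loupe, jar, spool, screwdriver, tweezers, brush from where it was at the start of the episode above 0.015 m).
It also fails if it takes over 59 s, if anything falls off the work surface, if the arm or the gripper's body presses on something with over 40 N, if the wrist force passes 120 N, or if a joint passes its speed limit or range.

## Robot

A 6-joint arm with a two-finger parallel gripper is mounted at the origin on the work surface. World frame = base frame: x ahead of the robot, y to its left, z up, the work surface at z = 0. Lengths are in m, angles in rad, forces in N, time in s.
With the tool pointing down it reaches from about 0.325 to 0.75 m from the base axis. Payload 7.6 kg.
Tool frame: the origin (TCP) lies midway between the tips of the shut fingers; the grasp point (between the pads) lies 19 mm behind it (ctrl.grip_depth is the distance from the TCP to the grasp point, in m); z points along the fingers, y is the line along which they close (so a half turn about z gives the same grasp; the last joint's range is limited). The gripper opens to 85 mm and grips with 20 to 120 N. Pads are 22 mm wide; open, the fingers measure 114 mm over their backs; the gripper's body (76 mm by 85 mm) begins 54 mm behind the grasp point. The pads swing forward as they close: fully open they stand 13 mm farther back than shut.
Start: joints at [-1.389, 0.052, 1.401, -0, 1.689, -0.07], TCP at [0.131, -0.508, 0.231] pointing down, gripper open.
Joint ranges: [-2.9, 2.9], [-0.91, 2.17], [0.12, 2.37], [-1.06, 4.2], [0.26, 2.73], [-2.93, 2.93]. Speed limits (rad/s): [2.57, 2.57, 3.01, 3.14, 3.14, 3.14].

## Interface

Orientations are given as a rotation vector (axis times angle).
In Python, from plant import ctrl, viewer gives the robot as it stands.
- The arm moves only by the tool send_rows, never from a script. Its argument "plan" is a list of rows, each an object with "claw": the closure in counts, from 0 (fully open) to 255 (shut); "xyz": the shift along the tool's x, y, z in mm, a list of three; "dr": the turn, a rotation vector about the tool's x, y, z in rad, a list of three. A call has exactly 8 rows; each row is the pose to reach, as a shift and turn from the pose commanded when the call began, along the tool's axes at that moment; what a row does not reach only later rows make up. A row lasts 1/8 s, in which the tool goes at most 62.5 mm and 10.7 degrees, less where a joint would pass 70% of its speed; a pose out of reach is approached as far as the arm can. A call with a gripper value outside its range is refused whole. The fingers move at their own pace and stop on an object; "grip_force" is the grip in N (left out, the last holds). Time passes only in rows, so rows that repeat a pose let the fingers close, or fill a call up. It gives the time, the measured TCP pose, the force, the opening and the grip force at its end, in the units of the state.
- ctrl.observe(): the state, without advancing time (a new reading comes with each control period).
- viewer.camera(name): name is "scene" or "top" or "wrist"; returns (picture, depth): 400x640x3 uint8, red, green, blue; 400x640 float32, m along the optical axis (not along the pixel's ray), 0 where there is no reading.
- viewer.calibration(name): a dict with "vertical_fov" (degrees; the focal length in pixels is half the picture's height over the tangent of half this angle, whatever the lens; pixels are square), "cx", "cy" (the principal point, pixels), "pose" (4x4, takes a point from camera to world coordinates). Camera axes: x right, y down, z forward; pixel columns grow to the right and rows downward; lengths in m; the calibration is good to about 2 mm. A picture is of the moment at which its call begins: read the wrist's pose just before it. calibration takes no time and is no camera call; for the wrist camera it gives the pose at the moment of the call.
- ctrl.job_done(): hands the job in; it is judged then, once.
The state is a dict: "time": time; "qpos": joint angles; "qvel": joint speeds; "effort": joint torques, N m; "tool_pos": TCP position; "tool_rot": TCP orientation; "wrist_force": force on the tool from outside, world axes, zero at the start; "wrist_torque": the same for the moment, N m; "width": opening from 0.0 (shut) to 1.0 (fully open); "finger_force": force on a finger pad.
Only numpy, scipy, OpenCV 4.12 (cv2) and the standard library are available. Lean on these libraries where they do the work, as an engineer would, in place of code of your own. Each camera call takes 0.05 s, during which the arm holds its last target. There are 200 camera calls.

## Working session

There is one attempt and no reset: what is moved stays moved. The work goes in short steps, Python scripts to look and compute and a tool call to move; the robot and the scene stay as the last step left them, time stands still between calls to the robot, and variables do not carry over. Pictures are saved under pics/ and viewed, at most 10 in all, crops included, and the job is handed in when it is done.

Besides the shell and the picture viewer there is one more tool, called after "Emit:" as name(argument=value, ...) on one line, values as JSON. send_rows: Moves the arm, as the interface text tells. Its arguments: {"type":"object","properties":{"plan":{"type":"array"},"grip_force":{"type":"number"}},"required":["plan"]}

```bash
mkdir -p pics; cat > h.py <<'E'
import numpy as np,cv2
from plant import ctrl,viewer
def pts(n):
    im,d=viewer.camera(n); c=viewer.calibration(n); f=200/np.tan(np.radians(c["vertical_fov"])/2)
    v,u=np.mgrid[0:400,0:640]
    P=np.stack([(u-c["cx"])/f*d,(v-c["cy"])/f*d,d],-1)@c["pose"][:3,:3].T+c["pose"][:3,3]
    return im,d,P,c
E
python3 - <<'E'
from h import *
for n in("top","scene"):
    im,d,P,c=pts(n); cv2.imwrite(f"pics/{n}0.png",im[...,::-1]); np.savez(f"{n}0.npz",im=im,d=d,P=P)
    print(n,c["vertical_fov"],c["pose"].round(3).tolist(),(d>0).mean())
print({k:np.round(v,3).tolist() for k,v in ctrl.observe().items()})
E
```

```text
top 49.39802930401886 [[0.013, -0.981, 0.192, 0.355], [-1.0, -0.011, 0.014, -0.005], [-0.012, -0.192, -0.981, 1.278], [0.0, 0.0, 0.0, 1.0]] 0.99605078125
scene 55.675803932138464 [[0.653, 0.638, -0.409, 1.092], [0.757, -0.541, 0.366, -0.485], [0.012, -0.548, -0.836, 1.151], [0.0, 0.0, 0.0, 1.0]] 0.99630078125
{'time': 0.1, 'qpos': [-1.389, 0.053, 1.402, -0.0, 1.689, -0.07], 'qvel': [0.0, -0.002, -0.002, -0.001, 0.0, 0.001], 'effort': [0.001, -38.258, -36.098, -0.0, 0.005, -0.0], 'tool_pos': [0.131, -0.508, 0.231], 'tool_rot': [-3.115, -0.394, 0.0], 'wrist_force': [0.451, 0.542, -0.24], 'wrist_torque': [0.013, 0.036, 0.089], 'finger_force': 0.0, 'width': 0.996}
```

View pics/top0.png

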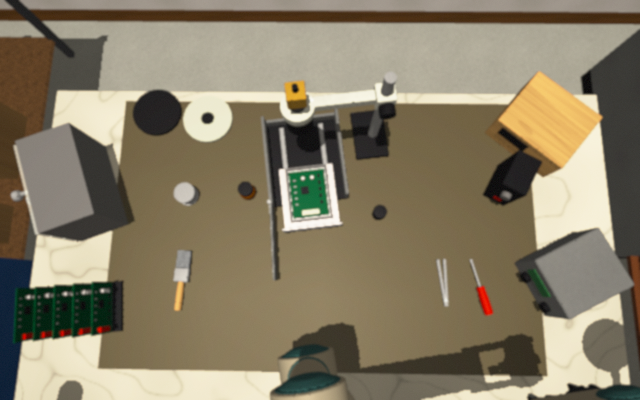

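View pics/scene0.png

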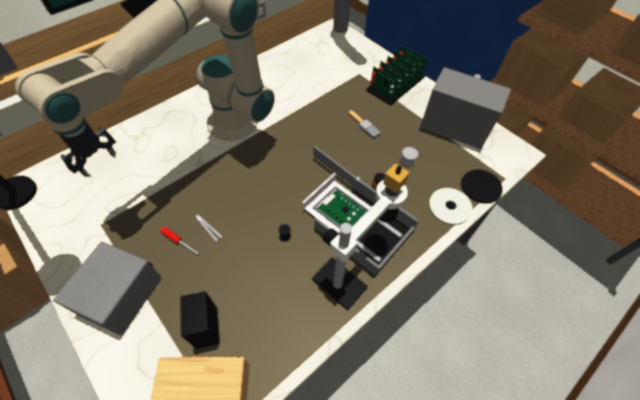

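The top view shows the lip front from (284,230) to (340,224), the door from (272,200) to (276,277), the jar at (247,190) and the loupe at (379,212). The robot is at the bottom. Next I'll measure these from depth.

```bash
python3 - <<'E'
from h import *
Z=np.load("top0.npz");P=Z["P"];im=Z["im"].astype(int)
v,u=np.mgrid[0:400,0:640]
def line(m,name):
    p=P[m][:,:2].astype(np.float32); vx,vy,x,y=cv2.fitLine(p,cv2.DIST_HUBER,0,.01,.01).ravel()
    t=(p-[x,y])@[vx,vy]
    e=[np.round([x+vx*k,y+vy*k],4).tolist() for k in(t.min(),t.max())]
    print(name,m.sum(),"ang",round(float(np.degrees(np.arctan2(vy,vx))),2),e,P[m][:,2].mean().round(4))
z=P[...,2]
box=lambda a,b,c,d:(u>=a)&(u<=b)&(v>=c)&(v<=d)
line(box(266,282,206,282)&(z>.066)&(z<.085),"door")
line(box(330,352,110,200)&(z>.066)&(z<.085),"rwall")
line(box(258,274,115,192)&(z>.066)&(z<.085),"lwall")
line(box(278,346,215,236)&(z>.05)&(z<.068),"lip")
g=(im[...,1]>im[...,0]+25)&(im[...,1]>im[...,2]+10)&box(280,345,160,230)
print("board",P[g].mean(0).round(4),g.sum())
for n,b in dict(loupe=(368,390,200,224),jar=(236,258,180,200),spool=(170,202,178,206),tw=(432,452,255,310),brush=(168,195,245,315)).items():
    m=box(*b)&(z>.006); q=P[m]; print(n,q.min(0).round(3),q.max(0).round(3))
print(P[[250,230,222],[276,300,330]].round(3))
E
```

```text
door 189 ang 4.53 [[0.37209999561309814, 0.1315000057220459], [0.5748000144958496, 0.147599995136261]] 0.0753
rwall 260 ang 7.48 [[0.6129999756813049, -0.06769999861717224], [0.8646000027656555, -0.03460000082850456]] 0.076
lwall 239 ang 7.52 [[0.6136999726295471, 0.15139999985694885], [0.843500018119812, 0.18170000612735748]] 0.0758
lip 154 ang -82.66 [[0.5109000205993652, 0.11309999972581863], [0.5324000120162964, -0.05350000038743019]] 0.0599
board [0.6261 0.0419 0.0318] 1360
loupe [ 0.355 -0.201  0.006] [ 0.608 -0.005  1.278]
jar [ 0.355 -0.005  0.006] [0.666 0.257 1.278]
spool [ 0.355 -0.005  0.006] [0.67  0.46  1.278]
tw [ 0.293 -0.376  0.006] [ 0.448 -0.005  1.278]
brush [ 0.269 -0.005  0.006] [0.468 0.446 1.278]
[[ 0.457  0.134  0.006]
 [ 0.516  0.065  0.006]
 [ 0.539 -0.023  0.018]]
```

Emit:
send_rows(plan=[{"claw":255,"xyz":[45,-41,0],"dr":[0,0,0.015]},{"claw":255,"xyz":[90,-82,0],"dr":[0,0,0.03]},{"claw":255,"xyz":[135,-123,0],"dr":[0,0,0.045]},{"claw":255,"xyz":[180,-164,0],"dr":[0,0,0.06]},{"claw":255,"xyz":[225,-205,0],"dr":[0,0,0.075]},{"claw":255,"xyz":[270,-246,0],"dr":[0,0,0.09]},{"claw":255,"xyz":[315,-287,0],"dr":[0,0,0.105]},{"claw":255,"xyz":[360,-328,0],"dr":[0,0,0.12]}])

```text
time: 1.1
tool_pos: [0.3984, -0.0992, 0.2312]
tool_rot: [3.135, 0.206, 0.0]
wrist_force: [1.4, -1.7, 0.3]
width: 0.0
finger_force: 0.0
```

Emit:
send_rows(plan=[{"claw":255,"xyz":[40,-45,0],"dr":[0,0,0]},{"claw":255,"xyz":[75,-90,0],"dr":[0,0,0]},{"claw":255,"xyz":[90,-112,20],"dr":[0,0,0]},{"claw":255,"xyz":[90,-112,60],"dr":[0,0,0]},{"claw":255,"xyz":[90,-112,105],"dr":[0,0,0]},{"claw":255,"xyz":[90,-112,150],"dr":[0,0,0]},{"claw":255,"xyz":[90,-112,185],"dr":[0,0,0]},{"claw":255,"xyz":[90,-112,198],"dr":[0,0,0]}])

```text
time: 2.1
tool_pos: [0.4707, 0.0218, 0.0309]
tool_rot: [-3.134, -0.207, 0.007]
wrist_force: [-0.8, -0.6, 0.1]
width: -0.001
finger_force: 0.0
```

```bash
python3 - <<'E'
from h import *
im,d,P,c=pts("scene"); cv2.imwrite("pics/s1.png",cv2.resize(im[130:280,230:450,::-1],None,fx=3,fy=3))
o=ctrl.observe(); print(o["tool_pos"],o["wrist_force"])
E
```

```text
[0.47072435 0.02177717 0.0306374 ] [-1.46263015 -0.24627364 -1.11099886]
```

View pics/s1.png

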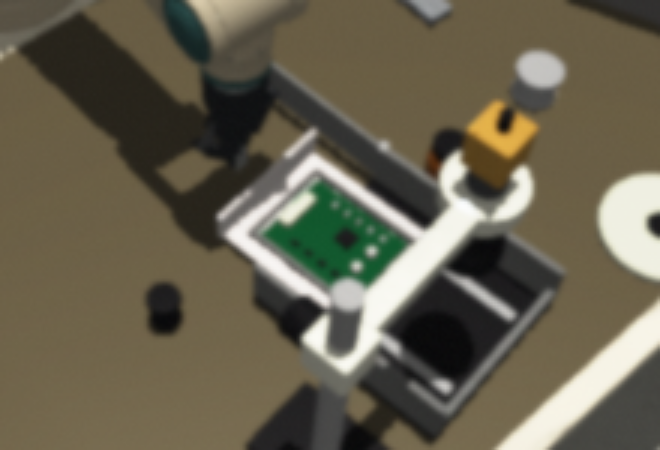

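The gripper, at crop pixel (225,140), stands clear in front of the lip, with the door clear on the left. Next I'll push gently along the station axis.

Emit:
send_rows(plan=[{"claw":255,"xyz":[15,0,0],"dr":[0,0,0]},{"claw":255,"xyz":[28,0,0],"dr":[0,0,0]},{"claw":255,"xyz":[40,0,0],"dr":[0,0,0]},{"claw":255,"xyz":[54,0,0],"dr":[0,0,0]},{"claw":255,"xyz":[70,0,0],"dr":[0,0,0]},{"claw":255,"xyz":[88,0,0],"dr":[0,0,0]},{"claw":255,"xyz":[106,0,0],"dr":[0,0,0]},{"claw":255,"xyz":[120,0,0],"dr":[0,0,0]}])

```text
time: 3.15
tool_pos: [0.5922, 0.0375, 0.0342]
tool_rot: [3.134, 0.207, 0.001]
wrist_force: [-2.4, -0.4, 2.5]
width: 0.0
finger_force: 1.1
```

Emit:
send_rows(plan=[{"claw":255,"xyz":[5,0,0],"dr":[0,0,0]},{"claw":255,"xyz":[10,0,0],"dr":[0,0,0]},{"claw":255,"xyz":[14,0,0],"dr":[0,0,0]},{"claw":255,"xyz":[18,0,0],"dr":[0,0,0]},{"claw":255,"xyz":[22,0,0],"dr":[0,0,0]},{"claw":255,"xyz":[25,0,0],"dr":[0,0,0]},{"claw":255,"xyz":[27,0,0],"dr":[0,0,0]},{"claw":255,"xyz":[28,0,0],"dr":[0,0,0]}])

```text
time: 4.15
tool_pos: [0.619, 0.0412, 0.0332]
tool_rot: [3.135, 0.207, -0.0]
wrist_force: [-1.4, -1.5, 0.4]
width: -0.001
finger_force: 0.8
```

Emit:
send_rows(plan=[{"claw":255,"xyz":[1,0,0],"dr":[0,0,0]},{"claw":255,"xyz":[2,0,0],"dr":[0,0,0]},{"claw":255,"xyz":[3,0,0],"dr":[0,0,0]},{"claw":255,"xyz":[4,0,0],"dr":[0,0,0]},{"claw":255,"xyz":[5,0,0],"dr":[0,0,0]},{"claw":255,"xyz":[6,0,0],"dr":[0,0,0]},{"claw":255,"xyz":[7,0,0],"dr":[0,0,0]},{"claw":255,"xyz":[7,0,0],"dr":[0,0,0]}])

```text
time: 5.15
tool_pos: [0.6261, 0.0421, 0.0332]
tool_rot: [3.135, 0.207, 0.0]
wrist_force: [-1.1, -0.7, -0.6]
width: 0.001
finger_force: 0.2
```

Emit:
send_rows(plan=[{"claw":255,"xyz":[0.5,0,0],"dr":[0,0,0]},{"claw":255,"xyz":[1,0,0],"dr":[0,0,0]},{"claw":255,"xyz":[1.5,0,0],"dr":[0,0,0]},{"claw":255,"xyz":[2,0,0],"dr":[0,0,0]},{"claw":255,"xyz":[2.5,0,0],"dr":[0,0,0]},{"claw":255,"xyz":[3,0,0],"dr":[0,0,0]},{"claw":255,"xyz":[3,0,0],"dr":[0,0,0]},{"claw":255,"xyz":[3,0,0],"dr":[0,0,0]}])

```text
time: 6.15
tool_pos: [0.6275, 0.0423, 0.0333]
tool_rot: [3.135, 0.207, -0.006]
wrist_force: [-11.5, -2.6, 5.6]
width: -0.001
finger_force: 5.4
```

```bash
python3 - <<'E'
from h import *
im,d,P,c=pts("top"); im2,d2,P2,_=pts("scene")
cv2.imwrite("pics/t2.png",cv2.resize(im[90:290,220:420,::-1],None,fx=3,fy=3))
cv2.imwrite("pics/s2.png",cv2.resize(im2[130:280,230:450,::-1],None,fx=3,fy=3))
ux=np.array([.9914,.1305]);uy=np.array([-.1305,.9914])
for n,I,Q in(("top",im,P),("scene",im2,P2)):
    I=I.astype(int);s=Q[...,:2]@ux;t=Q[...,:2]@uy+.0386
    lip=(Q[...,2]>.054)&(Q[...,2]<.064)&(abs(s-.633)<.03)&(abs(t)<.085)&(abs(t)>.045)
    print(n,"lip s",np.percentile(s[lip],[5,50,95]).round(4) if lip.any() else None,lip.sum())
    g=(I[...,1]>I[...,0]+25)&(I[...,1]>I[...,2]+10)&(abs(s-.73)<.1)&(abs(t)<.1)
    print(n,"board s range",np.percentile(s[g],[1,50,99]).round(4),g.sum())
o=ctrl.observe(); print(o["tool_pos"],o["wrist_force"])
E
```

```text
top lip s [0.6391 0.6422 0.6448] 13
top board s range [0.7697 0.7919 0.8132] 298
scene lip s [0.6396 0.6427 0.6453] 41
scene board s range [0.6818 0.7697 0.8127] 372
[0.62748461 0.04228796 0.03326118] [-11.05996034  -1.34133885   6.09701894]
```

View pics/t2.png

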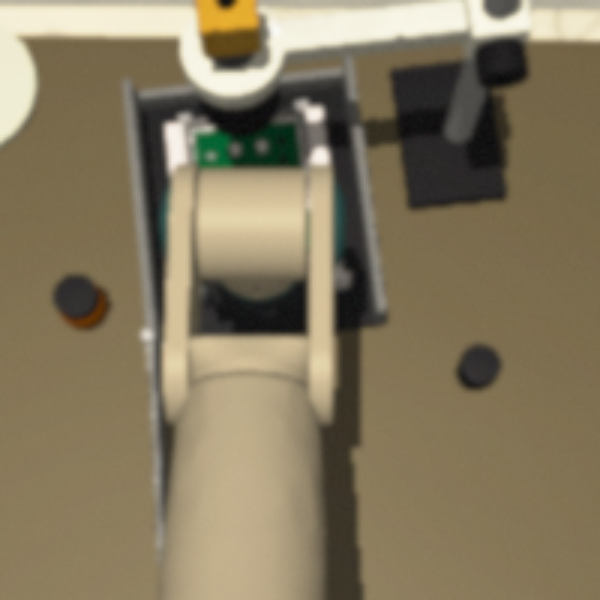

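The force rose to 11 N within 1.4 mm, and the lip measures s ≈ 0.639 against 0.636 expected, so the stage is at its stop. The door still stands straight out along (150,340)–(160,545). Next I'll back off, lift over the door and come down on its outer side.

Emit:
send_rows(plan=[{"claw":255,"xyz":[-20,0,0],"dr":[0,0,0]},{"claw":255,"xyz":[-60,0,-10],"dr":[0,0,0]},{"claw":255,"xyz":[-100,0,-50],"dr":[0,0,0]},{"claw":255,"xyz":[-140,0,-90],"dr":[0,0,0]},{"claw":255,"xyz":[-170,0,-120],"dr":[0,0,0]},{"claw":255,"xyz":[-183,-45,-120],"dr":[0,0,0]},{"claw":255,"xyz":[-183,-100,-120],"dr":[0,0,0]},{"claw":255,"xyz":[-183,-163,-120],"dr":[0,0,0]}])

```text
time: 7.25
tool_pos: [0.4262, 0.181, 0.154]
tool_rot: [-3.134, -0.204, -0.004]
wrist_force: [1.0, 0.1, 0.3]
width: -0.0
finger_force: 0.0
```

```bash
python3 - <<'E'
from h import *
im,d,P,c=pts("top"); im2,d2,P2,_=pts("scene")
cv2.imwrite("pics/t3.png",cv2.resize(im[90:290,220:420,::-1],None,fx=3,fy=3))
ux=np.array([.9914,.1305]);uy=np.array([-.1305,.9914])
for n,Q in(("top",P),("scene",P2)):
    s=Q[...,:2]@ux;t=Q[...,:2]@uy+.0386;z=Q[...,2]
    lip=(z>.054)&(z<.064)&(abs(s-.633)<.03)&(abs(t)<.085)
    dr=(z>.068)&(z<.08)&(s<.57)&(s>.36)&(t>.05)&(t<.3)
    print(n,np.percentile(s[lip],[5,50,95]).round(4),lip.sum(),"door",dr.sum(),np.percentile(s[dr],[1,99]).round(3),np.percentile(t[dr],[1,99]).round(3))
o=ctrl.observe(); p=o["tool_pos"]; print(p,p[:2]@ux,p[:2]@uy+.0386,o["wrist_force"])
H=np.array([-.041,.107])
for a in np.arange(1.7,-.01,-.1):
    h=.011*abs(np.cos(a))+.016*np.sin(a)
    q=H+.15*np.array([-np.sin(a),-np.cos(a)])+(.006+h)*np.array([-np.cos(a),np.sin(a)])
    print(round(a,1),((q[0]+.6375-p[:2]@ux)*1e3).round(1),((-(q[1]-p[:2]@uy-.0386))*1e3).round(1))
E
```

```text
top [0.6391 0.6416 0.6451] 132 door 159 [0.388 0.568] [0.109 0.123]
scene [0.6386 0.643  0.6455] 94 door 99 [0.389 0.567] [0.107 0.122]
[0.42512391 0.18439977 0.15373126] 0.44553200935806864 0.16593526127886854 [-0.03528504 -0.99760971 -0.39274564]
1.7 5.2 16.5
1.6 1.7 32.3
1.5 -0.3 46.9
1.4 -0.9 61.1
1.3 -0.1 75.6
1.2 2.1 90.1
1.1 5.8 104.5
1.0 11.0 118.6
0.9 17.7 132.3
0.8 25.8 145.4
0.7 35.4 157.7
0.6 46.4 169.1
0.5 58.6 179.4
0.4 72.0 188.4
0.3 86.4 196.0
0.2 101.6 202.0
0.1 117.5 206.3
-0.0 134.0 208.9
```

View pics/t3.png

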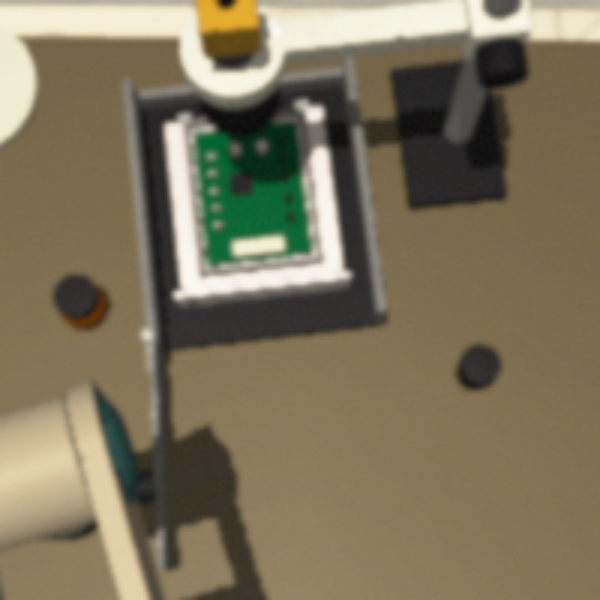

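The stage is home and the door is still open, running (150,340) to (170,565). The gripper is on the outer side with about 25 mm of clearance. Next I'll descend.

Emit:
send_rows(plan=[{"claw":255,"xyz":[0,0,20],"dr":[0,0,0]},{"claw":255,"xyz":[0,0,50],"dr":[0,0,0]},{"claw":255,"xyz":[0,0,80],"dr":[0,0,0]},{"claw":255,"xyz":[0,0,105],"dr":[0,0,0]},{"claw":255,"xyz":[0,0,114],"dr":[0,0,0]},{"claw":255,"xyz":[0,10,114],"dr":[0,0,0]},{"claw":255,"xyz":[1,22,114],"dr":[0,0,0]},{"claw":255,"xyz":[0,35,114],"dr":[0,0,0]}])

```text
time: 8.35
tool_pos: [0.4317, 0.144, 0.0404]
tool_rot: [-3.134, -0.206, -0.004]
wrist_force: [1.2, 1.4, 0.5]
width: 0.002
finger_force: 0.5
```

Emit:
send_rows(plan=[{"claw":255,"xyz":[-1,10,0],"dr":[0,0,0]},{"claw":255,"xyz":[-1,22,0],"dr":[0,0,0]},{"claw":255,"xyz":[-1,34,0],"dr":[0,0,0]},{"claw":255,"xyz":[0,46,0],"dr":[0,0,0]},{"claw":255,"xyz":[3,58,0],"dr":[0,0,0]},{"claw":255,"xyz":[6,70,0],"dr":[0,0,0]},{"claw":255,"xyz":[11,83,0],"dr":[0,0,0]},{"claw":255,"xyz":[17,96,0],"dr":[0,0,0]}])

```text
time: 9.35
tool_pos: [0.4606, 0.0511, 0.0392]
tool_rot: [3.135, 0.207, -0.0]
wrist_force: [0.3, 1.9, -0.1]
width: 0.001
finger_force: 0.4
```

Emit:
send_rows(plan=[{"claw":255,"xyz":[9,14,0],"dr":[0,0,0]},{"claw":255,"xyz":[18,27,0],"dr":[0,0,0]},{"claw":255,"xyz":[29,38,0],"dr":[0,0,0]},{"claw":255,"xyz":[42,48,0],"dr":[0,0,0]},{"claw":255,"xyz":[55,57,0],"dr":[0,0,0]},{"claw":255,"xyz":[69,65,0],"dr":[0,0,0]},{"claw":255,"xyz":[82,70,0],"dr":[0,0,0]},{"claw":255,"xyz":[94,74,0],"dr":[0,0,0]}])

```text
time: 10.35
tool_pos: [0.5639, -0.0096, 0.039]
tool_rot: [3.135, 0.207, -0.001]
wrist_force: [-1.0, 2.0, 0.8]
width: 0.002
finger_force: 0.4
```

Emit:
send_rows(plan=[{"claw":255,"xyz":[3,1,0],"dr":[0,0,0]},{"claw":255,"xyz":[6,2,0],"dr":[0,0,0]},{"claw":255,"xyz":[9,3,0],"dr":[0,0,0]},{"claw":255,"xyz":[12,3,0],"dr":[0,0,0]},{"claw":255,"xyz":[14,3,0],"dr":[0,0,0]},{"claw":255,"xyz":[16,3,0],"dr":[0,0,0]},{"claw":255,"xyz":[17,3,0],"dr":[0,0,0]},{"claw":255,"xyz":[18,3,0],"dr":[0,0,0]}])

```text
time: 11.35
tool_pos: [0.5814, -0.0097, 0.0394]
tool_rot: [3.135, 0.207, 0.0]
wrist_force: [-1.4, -0.4, 0.1]
width: -0.003
finger_force: 0.3
```

Emit:
send_rows(plan=[{"claw":255,"xyz":[1,0,0],"dr":[0,0,0]},{"claw":255,"xyz":[2,0,0],"dr":[0,0,0]},{"claw":255,"xyz":[3,0,0],"dr":[0,0,0]},{"claw":255,"xyz":[4,0,0],"dr":[0,0,0]},{"claw":255,"xyz":[4.5,0,0],"dr":[0,0,0]},{"claw":255,"xyz":[5,0,0],"dr":[0,0,0]},{"claw":255,"xyz":[5.5,0,0],"dr":[0,0,0]},{"claw":255,"xyz":[5.5,0,0],"dr":[0,0,0]}])

```text
time: 12.35
tool_pos: [0.5868, -0.0089, 0.0393]
tool_rot: [3.135, 0.207, 0.0]
wrist_force: [-1.0, 0.2, -1.4]
width: -0.001
finger_force: 0.1
```

Emit:
send_rows(plan=[{"claw":255,"xyz":[0.5,0,0],"dr":[0,0,0]},{"claw":255,"xyz":[1,0,0],"dr":[0,0,0]},{"claw":255,"xyz":[1.5,0,0],"dr":[0,0,0]},{"claw":255,"xyz":[2,0,0],"dr":[0,0,0]},{"claw":255,"xyz":[2.5,0,0],"dr":[0,0,0]},{"claw":255,"xyz":[2.5,0,0],"dr":[0,0,0]},{"claw":255,"xyz":[2.5,0,0],"dr":[0,0,0]},{"claw":255,"xyz":[2.5,0,0],"dr":[0,0,0]}])

```text
time: 13.35
tool_pos: [0.5868, -0.0089, 0.0392]
tool_rot: [3.135, 0.207, -0.011]
wrist_force: [-16.9, -1.5, 10.0]
width: 0.001
finger_force: 8.5
```

The force rose to 17 N with no further travel, so the door is at its stop. Next I'll retreat straight back, then up, and check.

Emit:
send_rows(plan=[{"claw":255,"xyz":[-2,0,0],"dr":[0,0,0]},{"claw":255,"xyz":[-8,0,0],"dr":[0,0,0]},{"claw":255,"xyz":[-30,0,0],"dr":[0,0,0]},{"claw":255,"xyz":[-70,0,0],"dr":[0,0,0]},{"claw":255,"xyz":[-110,0,-20],"dr":[0,0,0]},{"claw":255,"xyz":[-150,0,-60],"dr":[0,0,0]},{"claw":255,"xyz":[-170,0,-100],"dr":[0,0,0]},{"claw":255,"xyz":[-170,0,-120],"dr":[0,0,0]}])

```text
time: 14.35
tool_pos: [0.4206, -0.0312, 0.1619]
tool_rot: [3.134, 0.206, 0.008]
wrist_force: [0.9, -0.5, -0.0]
width: -0.002
finger_force: 0.0
```

```bash
python3 - <<'E'
from h import *
im,d,P,c=pts("top"); cv2.imwrite("pics/t4.png",im[...,::-1])
ux=np.array([.9914,.1305]);uy=np.array([-.1305,.9914])
s=P[...,:2]@ux;t=P[...,:2]@uy+.0386;z=P[...,2]
lip=(z>.054)&(z<.064)&(abs(s-.638)<.02)&(abs(t)<.085); print("lip",np.median(s[lip]),lip.sum())
dr=(z>.068)&(z<.08)&(abs(s-.593)<.04)&(abs(t)<.1); print("door",dr.sum(),np.median(s[dr]),"slope",np.polyfit(t[dr],s[dr],1))
E
```

```text
lip 0.6416087463067603 138
door 177 0.5946222257699698 slope [-0.00297806  0.59487262]
```

View pics/t4.png

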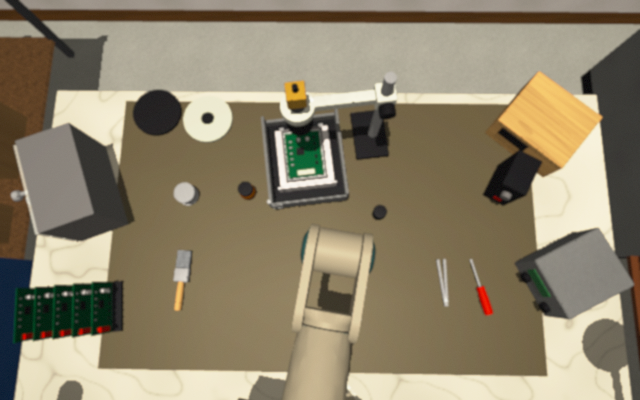

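The door is shut across the front, from (268,206) to (348,197), with a slope of 0.003 rad. The stage is home, and the bystanders have not moved.

```bash
python3 -c "
from plant import ctrl; print(ctrl.job_done())"
```

```text
the job is handed in; nothing more can be done
None
```

The job is handed in: the stage was pushed home to its stop first, then the door was pushed shut (about 0.003 rad off in the last image), with the board not touched and the bystanders where they stood; the hand-in call returned no verdict.

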